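# Set up a fallen vial for inspection and hold the sprung lens in front of it

## Task

A red-capped vial has fallen over near the front of the worktop: stand it upright on the round white pad of the inspection stand and let go of it. Then swing the stand's spring-loaded lens arm, which has a blue handle, round in front of the vial until it rests against its stop, and finish while still holding it there with the fingers, because the spring throws it back as soon as it is let go. Leave the other two vials and the roll of tape where they are.

Things in the scene. Friction and masses are not known exactly. Their poses are not given: they have to be found in the camera images.
- red_vial: small brown glass vial with a red screw cap, 48 mm tall, about 20 g, lying on its side on the worktop at the start, its cap pointing to the right (-y) or up to about 45 degrees further away from the robot (towards +x). Body 22 mm diameter for the lowest 38 mm (rounded shoulder near the top of that), cap 18 mm diameter above. Origin at the centre of its underside; its z axis runs from underside to cap. (Upright vials at the far back of the worktop are dressing.)
- red_vial_center (a point): middle of the red-capped vial, on its axis, 24 mm from its underside; axes as the vial's
- stand: inspection stand, fixed to the worktop: grey base plate 115 x 215 mm, 8 mm thick, with the white pad near its left end and the arm's pivot post (76 mm high) near its right end. Origin on the worktop under the pad's centre; x points away from the robot and y to the left when its yaw is 0; yaw varies. In its frame the pivot is at x = -35 mm, y = -140 mm; the rubber-sleeved stop post (54 mm high) at x = -22 mm, y = -95 mm
- pad (a point): centre of the top face of the round white pad, 48 mm diameter, 11 mm above the worktop; the vial stands wholly on it when it is within 13 mm of the centre
- pivot (a point): point on the vertical pivot axis of the lens arm, 45 mm above the worktop
- lens_arm (a joint): angle of the lens arm about its vertical pivot axis in rad: 0 where the spring holds it at rest (arm pointing mostly towards the robot), growing clockwise seen from above, to 1.25 at its stop, where the arm points along +y of the stand and the upright lens stands 35 mm in front of the pad's centre. The torsion spring pulls back all the way, with about 1.5 N at the handle at rest and 5 N at the stop
- lens (a point): centre of the arm's upright round lens (57 mm outer diameter, 7 mm thick), 140 mm from the pivot axis, 45 mm above the worktop, top edge 74 mm. Its x axis points from the pivot outwards along the arm, z up. The arm itself is two aluminium strips 14 mm wide, one above the other, top 53 mm above the worktop
- handle (a point): point on the blue upright handle of the lens arm to grip: a round post of 12 mm diameter, 85 mm from the pivot axis, standing from 53 to 108 mm above the worktop; this point is 88 mm above the worktop; axes as the lens's
- white_vial_center (a point): middle of the standing white-capped vial, 22 mm diameter, 48 mm tall; to be left alone
- black_vial_center (a point): middle of the standing black-capped vial, 22 mm diameter, 48 mm tall; to be left alone
- tape_center (a point): middle of the beige roll of tape, 100 mm diameter, 25 mm tall, lying flat; to be left alone

How it is judged:
On the way, in this order (a step that is already met when the one before it is completed fails the run):
1. the red-capped vial stands upright on the pad, let go, with the lens arm still at rest (angle between red_vial_center's own z axis and vertical below 0.1 rad and horizontal distance between red_vial_center and pad below 0.013 m and z of red_vial_center in the frame of pad between 0.018 and 0.03 m and linear speed of red_vial below 0.03 m/s and contact force between the fingers and red_vial below 0.05 N and value of joint lens_arm below 0.3 rad), for 0.2 s.
2. the fingers have swung the lens arm to its stop (value of joint lens_arm above 1.18 rad and contact force between the fingers and lens_arm above 1 N), for 0.2 s.
At the end, for the whole second after the job is handed in: The red-capped vial stands upright (within 0.1 rad) on the pad, its axis within 13 mm of the pad's centre, at rest and not touched by the fingers, and the fingers hold the lens arm with more than 1 N at its stop (joint above 1.18 of 1.25 rad) (all of step 2 and angle between red_vial_center's own z axis and vertical below 0.1 rad and horizontal distance between red_vial_center and pad below 0.013 m and z of red_vial_center in the frame of pad between 0.018 and 0.03 m and linear speed of red_vial below 0.03 m/s and contact force between the fingers and red_vial below 0.05 N); the arm keeps its last pose, push and grip.
It fails at once if the white-capped vial was moved by more than 30 mm (distance of white_vial_center from where it was at the start of the episode above 0.03 m).
It fails at once if the black-capped vial was moved by more than 30 mm (distance of black_vial_center from where it was at the start of the episode above 0.03 m).
It fails at once if the roll of tape was moved by more than 30 mm (distance of tape_center from where it was at the start of the episode above 0.03 m).
It also fails if it takes over 54 s, if anything falls off the work surface, if the arm or the gripper's body presses on something with over 40 N, if the wrist force passes 120 N, or if a joint passes its speed limit or range.

## Robot

A 7-joint arm with a two-finger parallel gripper is mounted at the origin on a cart in front of the work surface, level with it; the furniture and walls round the work are solid. World frame = base frame: x ahead of the robot, y to its left, z up, the work surface at z = 0. Lengths are in m, angles in rad, forces in N, time in s.
With the tool pointing down it reaches from about 0.425 to 0.95 m from the base axis. Payload 4.7 kg.
Tool frame: the origin (TCP) lies on the centre line of the jaws, within the pads' length; the fingertips stand robot.nose_length ahead of it and the grasp point (between the pads) lies 8 mm behind it (robot.nose_length is the distance from the TCP to the fingertips, in m); z points along the fingers, x is the direction in which the jaws open and shut, and the axes are right-handed (so a half turn about z gives the same grasp; the last joint's range is limited). The gripper opens to 85 mm and grips with 20 to 120 N. Pads are 22 mm wide; open, the fingers measure 114 mm over their backs; the gripper's body (76 mm by 85 mm) begins 54 mm behind the grasp point. The pads swing forward as they close: fully open they stand 13 mm farther back than shut.
Start: joints at [1.24, 0.469, -0.049, 1.532, 0.024, 1.141, -0.082], TCP at [0.201, -0.644, 0.242] pointing down, gripper open.
Joint ranges: [-2.59, 2.59], [-0.33, 1.99], [-1.39, 1.29], [0.1, 2.45], [-1.04, 4.18], [0.21, 1.99], [-2.66, 2.66]. Speed limits (rad/s): [2.57, 2.57, 3.14, 3.14, 3.14, 3.14, 3.14].

## Interface

Orientations are given as [roll, pitch, yaw] about the fixed x, y, z axes, in that order (R = Rz(yaw) Ry(pitch) Rx(roll)).
In Python, from plant import robot gives the robot as it stands. Calls block until the motion is done:
- robot.goto(position, orientation): joint-space move of the TCP to a pose.
- robot.move_straight(position, vel=0.15, attitude=None, contact_N=None): straight line of the TCP; attitude=None keeps the orientation; vel is the mean speed in m/s. With contact_N (N) it stops when the force on the tool has changed by that much, and returns True; else False.
- robot.move_joints(angles): joint-space move.
- robot.grip(opening, strength=None): opening from 0.0 (shut) to 1.0 (fully open); strength is the grip in N (None keeps the last); returns when the fingers have stopped.
- robot.sleep(seconds).
- robot.inverse_kinematics(position, orientation): joint angles nearest the present ones, or None.
- robot.sense(): the state.
- robot.grab_frame(name): name is "scene" or "top" or "wrist"; returns a dict with "image" (480x640x3 uint8, red, green, blue), "range_z" (480x640 float32, m along the optical axis (not along the pixel's ray), 0 where there is no reading), "fx", "fy", "cx", "cy" (pixels), "dist_coeffs" ([k1, k2, p1, p2, k3] as OpenCV has them; the pictures are not rectified), "R" (3x3) and "t" (3): a world point X has camera coordinates R X + t. Camera axes: x right, y down, z forward; pixel columns grow to the right and rows downward; lengths in m; the calibration is good to about 2 mm. A picture is of the moment at which its call begins.
A pose or a line that the arm cannot do raises robot.IKError and nothing moves.
- robot.close_job(): hands the job in, once; it reports no verdict.
The state is a dict: "t": time; "joint_pos": joint angles; "joint_velocities": joint speeds; "effort": joint torques, N m; "tcp_pos": TCP position; "tcp_rot": TCP orientation; "wrist_force": force on the tool from outside, world axes, zero at the start; "torque": the same for the moment, N m; "opening": opening from 0.0 (shut) to 1.0 (fully open).
Only numpy, scipy, OpenCV 4.12 (cv2) and the standard library are available. Lean on these libraries where they do the work, as an engineer would, in place of code of your own. Each camera call takes 0.05 s, during which the arm holds its last target.

## Working session

There is one attempt and no reset: what is moved stays moved. The work goes in short steps, each a Python script; the robot and the scene stay as the last script left them, time stands still between calls to the robot, and variables do not carry over. Pictures are saved under pics/ and viewed, and the job is handed in when it is done.

```bash
ls; mkdir -p pics; cat > h.py <<'E'
import numpy as np, cv2
from plant import robot
def save(n,fn):
    f=robot.grab_frame(n); cv2.imwrite(f'pics/{fn}.png',f['image'][:,:,::-1]); np.savez(f'pics/{fn}.npz',**f); return f
def load(fn): return dict(np.load(f'pics/{fn}.npz'))
def px(f,u,v,z=None):
    K=np.array([[f['fx'],0,f['cx']],[0,f['fy'],f['cy']],[0,0,1.]])
    p=cv2.undistortPoints(np.array([[[u,v]]],float),K,f['dist_coeffs'])[0,0]
    r=np.array([p[0],p[1],1.])
    R=np.array(f['R']);t=np.array(f['t'])
    c=-R.T@t; d=R.T@r
    if z is None: return c+d*float(f['range_z'][int(round(v)),int(round(u))])
    return c+d*(z-c[2])/d[2]
E
python3 - <<'E'
from h import *
for n in('scene','top','wrist'):
    f=save(n,n+'0'); print(n,-np.array(f['R']).T@f['t'])
s=robot.sense();print(s, robot.nose_length)
E
```

```text
pics
scene [0.10052853 0.734346   0.86081283]
top [ 0.23796376 -0.03909308  1.23930163]
wrist [ 0.26448594 -0.62448443  0.37254145]
{'t': 0.15, 'joint_pos': array([ 1.24009069,  0.46929283, -0.04857969,  1.53339149,  0.02412211,
        1.14100514, -0.08229483]), 'joint_velocities': array([ 0.00074465,  0.00041227,  0.00120928, -0.00316661, -0.00127718,
       -0.00028643,  0.00022958]), 'effort': array([ 8.28330394e-04, -5.10765266e+01, -4.65205894e-02, -2.37974095e+01,
        1.08159424e-02,  5.40477296e-03,  8.18276476e-06]), 'tcp_pos': array([ 0.20052004, -0.64409133,  0.2414896 ]), 'tcp_rot': array([ 3.14151924e+00,  1.50886269e-03, -1.26896496e+00]), 'wrist_force': array([-1.12053651,  0.02871461, -0.56009508]), 'torque': array([ 0.01235674, -0.04071742, -0.01998904]), 'opening': 1.0019921056018106} 0.011
```

View pics/top0.png

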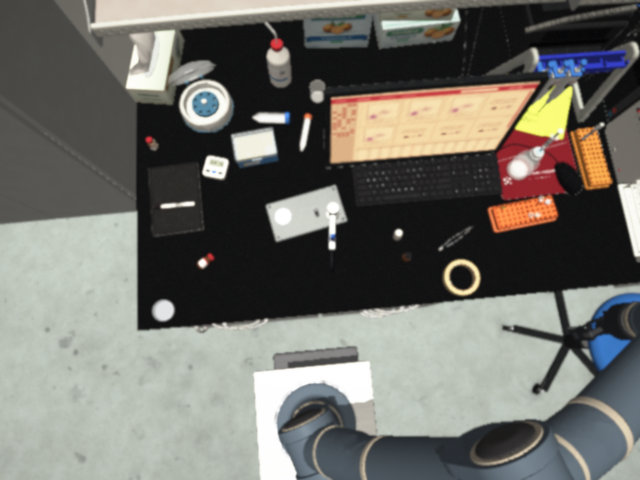

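View pics/scene0.png

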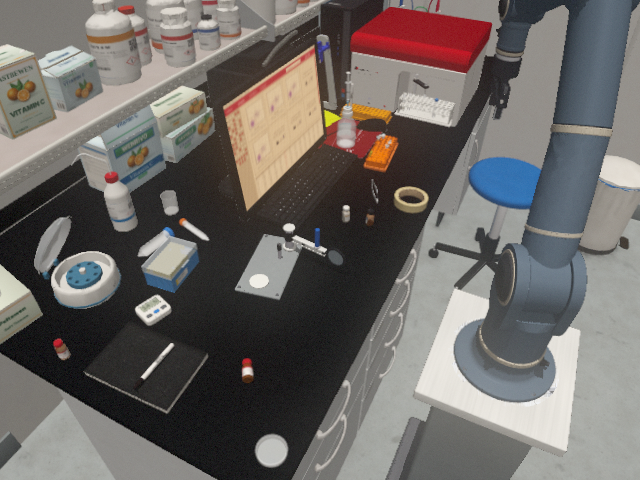

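```bash
python3 - <<'E'
from h import *
a=cv2.imread('pics/top0.png');b=cv2.imread('pics/scene0.png')
c1=cv2.resize(a[235:285,180:230],(400,400),interpolation=cv2.INTER_CUBIC)
c2=cv2.resize(a[180:280,260:360],(400,400),interpolation=cv2.INTER_CUBIC)
c2=cv2.resize(a[180:270,262:352],(540,540),interpolation=cv2.INTER_CUBIC)
cv2.imwrite('pics/c2.png',c2)
cv2.imwrite('pics/c1.png',c1)
c3=cv2.resize(b[215:305,230:350],(800,600),interpolation=cv2.INTER_CUBIC)
cv2.imwrite('pics/c3.png',c3)
E
```

```text
(no output)
```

View pics/c1.png

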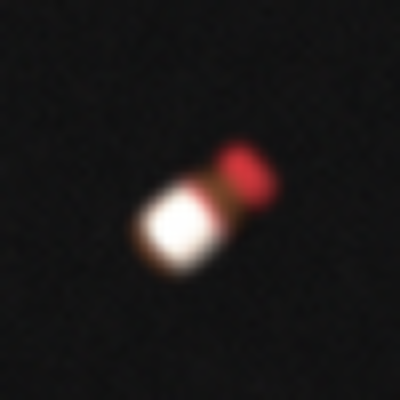

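View pics/c2.png

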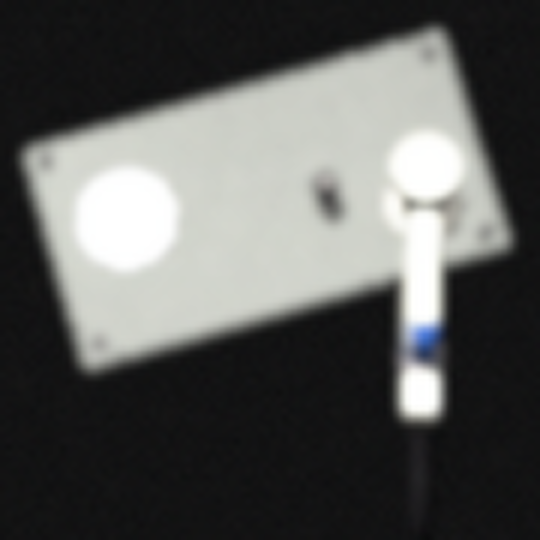

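View pics/c3.png

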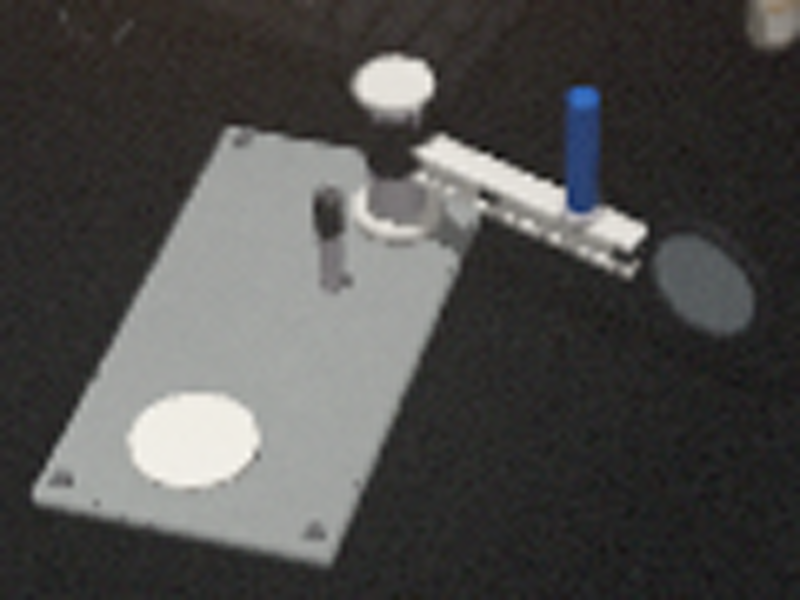

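```bash
python3 - <<'E'
from h import *
f=load('top0'); g=load('scene0')
q=lambda u,v,z:px(f,u,v,z)
C=lambda x,y:(262+x/6-.4,180+y/6-.4)
V=lambda x,y:(180+x/8-.4,235+y/8-.4)
S=lambda x,y:(230+x*.15-.4,215+y*.15-.4)
print('pad',q(*C(126,218),.011),px(g,*S(194,440),.011), 'range',px(f,*C(126,218)))
print('post',q(*C(427,165),.076),px(g,*S(394,83),.076))
print('corners',[q(*C(*p),.008)[:2] for p in((25,147),(440,28),(512,245),(88,372))])
print('handle',q(*C(424,338),.108),px(g,*S(583,97),.108))
print('cap end',q(*V(262,163),.011),'base',q(*V(152,245),.011),'capc',q(*V(247,176),.011))
print('sc cap', px(g,247,362,.011),px(g,247,382,.011))
print('white',q(398,235,.048),'black',q(406,257,.048),'tape',q(462,278,.025))
E
```

```text
pad [0.58008197 0.04692888 0.011     ] [0.58131369 0.04514179 0.011     ] range [0.58043656 0.04701803 0.00972693]
post [ 0.57464045 -0.09795839  0.076     ] [ 0.57515623 -0.09925301  0.076     ]
corners [array([0.62132535, 0.09386124]), array([ 0.66387446, -0.11454195]), array([ 0.55037552, -0.13868789]), array([0.50615086, 0.07085611])]
handle [ 0.48621784 -0.08740773  0.108     ] [ 0.49080579 -0.08937695  0.108     ]
cap end [0.48307511 0.25583171 0.011     ] base [0.45693509 0.29623996 0.011     ] capc [0.47883702 0.26138602 0.011     ]
sc cap [0.48080706 0.2585769  0.011     ] [0.45531513 0.2993515  0.011     ]
white [ 0.48534453 -0.27389534  0.048     ] black [ 0.42118368 -0.28820569  0.048     ] tape [ 0.35085926 -0.44265305  0.025     ]
```

```bash
cat >> h.py <<'E'
from scipy.spatial.transform import Rotation as Rn
pivot=np.array([.574,-.0977]); pad=np.array([.5805,.046]); syaw=.2016
def rpy(R): return Rn.from_matrix(R).as_euler('xyz')
def grasp_R(a,th,sgn):
    a=np.array([a[0],a[1],0.]);a/=np.linalg.norm(a);u=np.array([0,0,1.])
    z=-u*np.cos(th)-a*np.sin(th); x=sgn*np.cross(u,a); return np.column_stack([x,np.cross(z,x),z])
def final_R(az,th,sgn):  # vial axis up; az = azimuth of horizontal approach
    a=np.array([np.cos(az),np.sin(az),0.])
    u=np.array([0,0,1.]); Rg=grasp_R(a,th,sgn)
    # rotate a->u, u->-a
    x0=np.cross(u,a); Q=np.outer(u,a)-np.outer(a,u)+np.outer(x0,x0)
    return Q@Rg
E
python3 - <<'E'
from h import *
a=np.array([.543,-.84])
for sg in(1,-1):
  for th in(.45,.6):
    R=grasp_R(a,th,sg); p=np.array([.475,.27,.05])
    print('grasp',sg,th,[ (None if (q:=robot.inverse_kinematics(p+dz*-R[:,2],rpy(R))) is None else np.round(q,2)) for dz in(0,.1)])
    for az in np.arange(-1.2,1.9,.3):
        R=final_R(az,th,sg); q=robot.inverse_kinematics(np.array([*pad,.05])-.008*R[:,2],rpy(R))
        q2=robot.inverse_kinematics(np.array([*pad,.12])-.008*R[:,2],rpy(R))
        if q is not None: print('final',sg,th,round(az,2),np.round(q,2),q2 is not None)
E
```

```text
grasp 1 0.45 [array([ 0.36,  0.86, -1.03,  1.92,  0.38,  0.77, -0.2 ]), array([ 0.45,  0.72, -1.06,  1.84,  0.21,  0.94, -0.05])]
final 1 0.45 -1.2 [-0.06  0.99 -0.78  1.94  1.47  1.79 -1.3 ] True
final 1 0.45 -0.9 [-0.01  0.97 -0.83  2.12  1.72  1.74 -1.26] True
final 1 0.45 -0.6 [ 0.03  0.92 -0.79  2.3   1.98  1.63 -1.23] True
final 1 0.45 0.6 [ 1.12  1.24 -1.19  2.37  3.11  0.53 -0.22] True
final 1 0.45 0.9 [-0.48  1.2   1.07  2.29  4.18  1.97 -2.03] False
final 1 0.45 1.2 [ 0.93  0.97 -0.8   2.04 -1.01  0.59 -2.19] True
final 1 0.45 1.5 [ 0.62  0.89 -0.43  1.86 -0.92  1.02 -2.18] True
final 1 0.45 1.8 [ 0.3   0.9  -0.05  1.69 -0.9   1.4  -2.07] True
grasp 1 0.6 [array([ 0.37,  0.87, -0.96,  1.9 ,  0.13,  0.76,  0.06]), array([ 0.44,  0.73, -0.94,  1.82, -0.02,  0.96,  0.2 ])]
final 1 0.6 -1.2 [-0.14  0.83 -0.6   1.96  1.34  1.49 -1.22] True
final 1 0.6 -0.9 [-0.01  0.85 -0.77  2.13  1.62  1.5  -1.19] True
final 1 0.6 -0.6 [-0.08  0.73 -0.59  2.29  1.87  1.26 -1.2 ] True
final 1 0.6 -0.3 [ 0.21  0.8  -0.81  2.41  2.24  1.29 -1.06] True
final 1 0.6 0.6 [ 1.05  1.08 -1.18  2.34  2.8
[... 847 characters left out ...]
07 -0.78  1.66 -0.38  1.12  0.63] True
grasp -1 0.6 [array([ 0.01,  0.67, -0.42,  1.92, -0.46,  0.8 , -2.55]), array([ 0.07,  0.56, -0.37,  1.84, -0.45,  1.01, -2.55])]
final -1 0.6 -1.2 [ 0.11  1.03 -1.    1.95  1.51  1.82  1.9 ] True
final -1 0.6 -0.9 [-0.41  0.7  -0.24  2.15  1.49  1.13  1.93] True
final -1 0.6 -0.6 [-0.52  0.65 -0.05  2.32  1.85  0.94  1.79] True
final -1 0.6 -0.3 [ 0.21  0.8  -0.81  2.41  2.24  1.29  2.08] True
final -1 0.6 0.6 [ 0.94  0.92 -1.    2.35  3.26  0.45  2.48] True
final -1 0.6 1.2 [ 0.88  0.88 -0.8   2.04 -0.88  0.5   0.76] True
final -1 0.6 1.5 [ 0.81  0.92 -0.75  1.87 -0.55  0.78  0.61] True
final -1 0.6 1.8 [ 0.75  1.   -0.78  1.69 -0.3   1.04  0.55] True
```

```bash
python3 - <<'E'
from h import *
robot.goto([.44,.24,.22],[np.pi,0,-.57+np.pi/2]) 
s=robot.sense();print(s['t'],s['tcp_pos'],s['tcp_rot'],s['joint_pos'])
f=save('wrist','w1')
save('top','t1')
E
```

```text
3.3583 [0.44055693 0.23929825 0.2198864 ] [3.14150176e+00 2.56786482e-04 9.99164079e-01] [ 0.31161208  0.42089503 -1.12695077  1.92059124  0.43353861  1.07310918
  0.00266261]
```

View pics/w1.png

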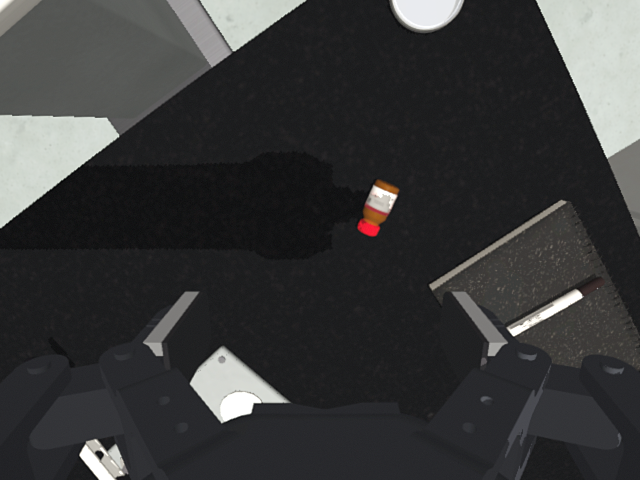

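```bash
python3 - <<'E'
from h import *
a=cv2.imread('pics/w1.png')
cv2.imwrite('pics/c4.png',cv2.resize(a[170:245,340:415],(600,600),interpolation=cv2.INTER_CUBIC))
cv2.imwrite('pics/c5.png',cv2.resize(a[340:430,180:300],(800,600),interpolation=cv2.INTER_CUBIC))
E
```

```text
(no output)
```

View pics/c4.png

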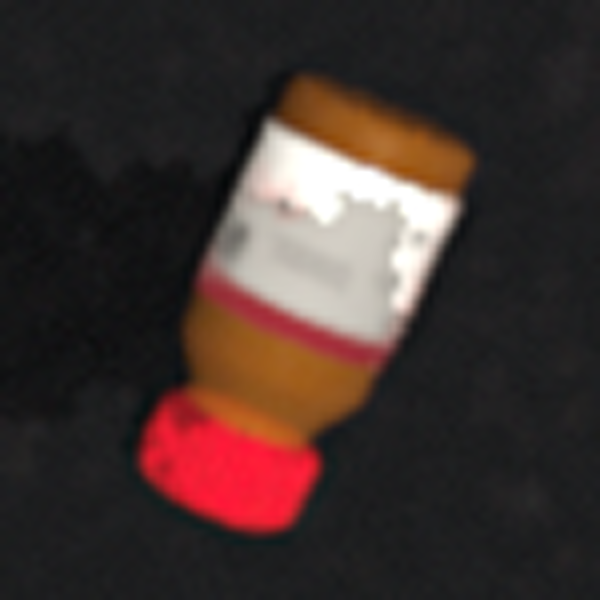

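```bash
python3 - <<'E'
from h import *
f=load('w1')
V=lambda x,y:(340+x/8-.4,170+y/8-.4)
for n,p in dict(cap=(217,510),base=(384,118),L=(212,265),R=(400,335)).items(): print(n,px(f,*V(*p),.011))
A=px(f,*V(217,510),.011);B=px(f,*V(384,118),.011);d=A-B;print(np.linalg.norm(d),np.degrees(np.arctan2(d[1],d[0])))
print('pad',px(f,180+240*.15,340+425*.15,.011))
E
```

```text
cap [0.48412186 0.25578119 0.011     ]
base [0.45579022 0.29438808 0.011     ]
L [0.4596155  0.26994943 0.011     ]
R [0.47781347 0.28354718 0.011     ]
0.04788709147956621 -53.72694323367974
pad [0.55781052 0.02725682 0.011     ]
```

View pics/c5.png

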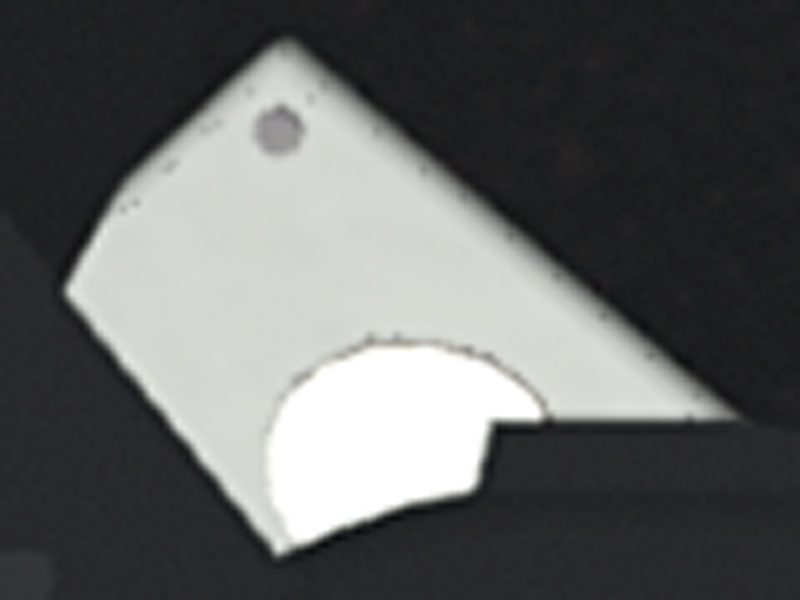

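```bash
cat >> h.py <<'E'
base=np.array([.456,.2948,.011]); a3=np.array([.588,-.809,0]);a3/=np.linalg.norm(a3)
TH=.5; s0=.022
E
python3 - <<'E'
from h import *
R=grasp_R(a3[:2],TH,1); G=base+s0*a3
print([np.round(robot.inverse_kinematics(G-k*R[:,2],rpy(R)),2) for k in(.08,.006)])
robot.grip(.45)
robot.goto(G-.08*R[:,2],rpy(R))
robot.move_straight(G-.016*R[:,2],vel=.12)
s=robot.sense();print(s['t'],s['opening'],s['tcp_pos'],G-.016*R[:,2],s['wrist_force'])
save('wrist','w2'); save('scene','s2')
E
```

```text
[array([ 0.41,  0.84, -1.04,  1.86,  0.27,  0.88, -0.02]), array([ 0.34,  0.93, -1.  ,  1.91,  0.37,  0.74, -0.11])]
5.3167 0.4488700453563705 [0.47394749 0.27143188 0.02622431] [0.47344447 0.27079902 0.02504132] [ 0.90289075 -0.40944057 -0.05117033]
```

View pics/w2.png

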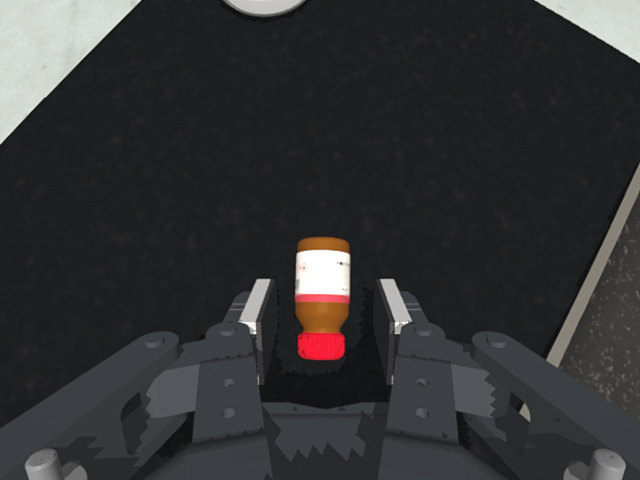

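View pics/s2.png

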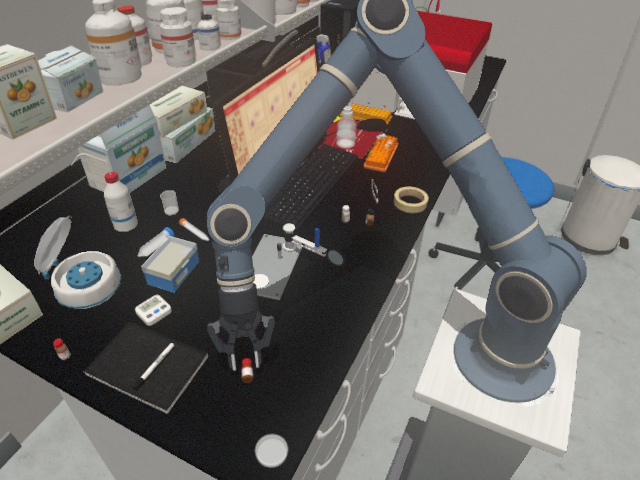

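```bash
python3 - <<'E'
from h import *
R=grasp_R(a3[:2],TH,1); G=base+s0*a3
c=robot.move_straight(G+.004*R[:,2],vel=.03,contact_N=3)
s=robot.sense();p=s['tcp_pos'];print(c,s['t'],p,s['wrist_force'], (p-G)@R[:,2],(p-G)@R[:,1],(p-G)@R[:,0])
save('wrist','w3')
E
```

```text
True 5.9333 [0.46953368 0.27625532 0.01219763] [ 0.06981102 -2.45883565  6.0504061 ] -0.0015102459972881632 0.00026643158380990214 4.4476548419991764e-05
```

View pics/w3.png

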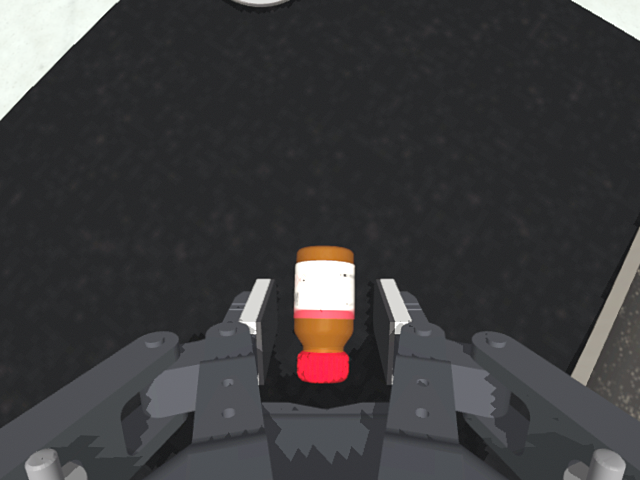

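```bash
python3 - <<'E'
from h import *
R=grasp_R(a3[:2],TH,1); G=base+s0*a3
robot.move_straight(G-.0055*R[:,2],vel=.03)
robot.grip(.0,strength=30)
s=robot.sense();p=s['tcp_pos'];print(s['t'],p,s['opening'],s['wrist_force'],s['torque'], (p-G)@R[:,2])
save('wrist','w4')
robot.move_straight(p+[0,0,.12],vel=.15)
s=robot.sense();print(s['t'],s['opening'],s['wrist_force'])
save('wrist','w5')
E
```

```text
6.5667 [0.47025949 0.27472841 0.01568425] 0.23732031809150325 [-0.49390365 -1.61594667  0.70491976] [-0.45398442 -0.12216862  0.1404802 ] -0.00536678257203129
7.5667 0.23952298956958448 [-0.00169257  0.41257301 -0.11965817]
```

View pics/w5.png

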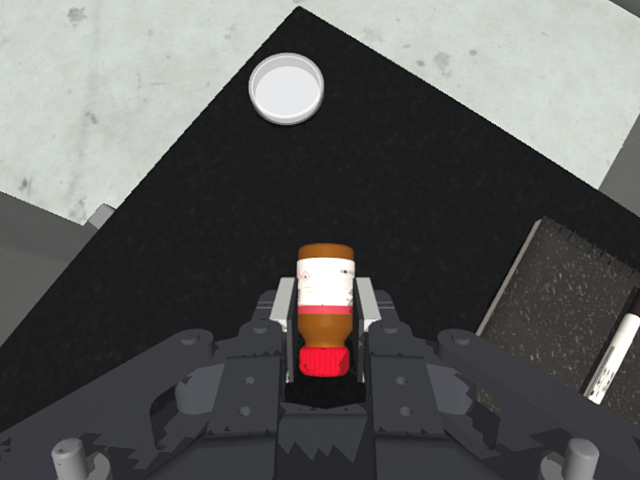

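```bash
cat >> h.py <<'E'
Rg=grasp_R(a3[:2],TH,1); pg=np.array([0.47025949,0.27472841,0.01568425])
bt=Rg.T@(base-pg); bt[0]=0
def tcp_for(az,z,xy=pad): 
    R=final_R(az,TH,1); return np.array([*xy,z])-R@bt, R
E
python3 - <<'E'
from h import *
print(bt)
for az in np.arange(-1.4,.1,.1):
    o=[]
    for z in(.013,.06,.12):
        p,R=tcp_for(az,z); q=robot.inverse_kinematics(p,rpy(R)); o.append(None if q is None else np.round(q,2))
    print(round(az,2),p,o)
E
```

```text
[ 0.         -0.01936009  0.01591414]
-1.4 [0.57970383 0.05061609 0.14461973] [array([-0.31,  0.89, -0.38,  1.83,  1.16,  1.51, -1.26]), array([-0.25,  0.83, -0.47,  1.84,  1.17,  1.59, -1.21]), array([-0.17,  0.76, -0.58,  1.83,  1.17,  1.68, -1.15])]
-1.3 [0.57924697 0.05051355 0.14461973] [array([-0.31,  0.88, -0.39,  1.89,  1.24,  1.48, -1.26]), array([-0.24,  0.81, -0.49,  1.9 ,  1.24,  1.56, -1.21]), array([-0.17,  0.74, -0.6 ,  1.89,  1.23,  1.64, -1.13])]
-1.2 [0.57880263 0.0503659  0.14461973] [array([-0.31,  0.86, -0.4 ,  1.96,  1.32,  1.45, -1.27]), array([-0.24,  0.79, -0.5 ,  1.96,  1.31,  1.52, -1.21]), array([-0.16,  0.72, -0.61,  1.95,  1.3 ,  1.59, -1.12])]
-1.1 [0.57837524 0.05017464 0.14461973] [array([-0.31,  0.84, -0.41,  2.02,  1.41,  1.42, -1.28]), array([-0.24,  0.77, -0.5 ,  2.02,  1.39,  1.48, -1.21]), array([-0.16,  0.69, -0.62,  2.01,  1.36,  1.54, -1.11])]
-1.0 [0.57796909 0.04994166 0.14461973] [array([-0.29,  0.83, -0.43,  2.08,  1.5 ,  1.4 , -1.29]), array([-0.23,  0.76, -0.52,  2.08,  1.47,  1.44, -1.21]), array([-0.15,  0.67, -0.63,  2.07,  1.44,  1.
[... 1045 characters left out ...]
0.58, -0.72,  2.34,  1.91,  1.28, -1.08])]
-0.4 [0.57618552 0.04782413 0.14461973] [array([-0.21,  0.77, -0.37,  2.4 ,  2.19,  1.27, -1.4 ]), array([-0.09,  0.67, -0.52,  2.4 ,  2.12,  1.26, -1.26]), array([ 0.06,  0.56, -0.71,  2.39,  2.03,  1.22, -1.08])]
-0.3 [0.57602497 0.04738429 0.14461973] [array([-0.07,  0.8 , -0.48,  2.43,  2.33,  1.33, -1.33]), array([-0.07,  0.66, -0.48,  2.44,  2.27,  1.21, -1.28]), array([ 0.1 ,  0.53, -0.69,  2.43,  2.16,  1.15, -1.09])]
-0.2 [0.57590912 0.04693062 0.14461973] [array([ 0.45,  1.12, -1.05,  2.44,  2.5 ,  1.62, -0.83]), None, None]
-0.1 [0.57583915 0.04646764 0.14461973] [None, None, None]
0.0 [0.57581575 0.046      0.14461973] [None, None, None]
```

```bash
python3 - <<'E'
from h import *
p,R=tcp_for(-.9,.10); robot.goto(p,rpy(R))
s=robot.sense();print(s['t'],p,s['tcp_pos'],rpy(R),s['tcp_rot'],s['opening'])
p,R=tcp_for(-.9,.03); robot.move_straight(p,vel=.1)
s=robot.sense();print(s['t'],p,s['tcp_pos'],rpy(R),s['tcp_rot'],s['opening'])
save('scene','s6');save('top','t6');save('wrist','w6')
a=cv2.imread('pics/s6.png')[195:315,210:370];b=cv2.imread('pics/t6.png')[170:260,240:360]
cv2.imwrite('pics/c6.png',cv2.resize(a,(800,600),interpolation=cv2.INTER_CUBIC))
cv2.imwrite('pics/c7.png',cv2.resize(b,(800,600),interpolation=cv2.INTER_CUBIC))
E
```

```text
8.825 [0.57758822 0.0496693  0.12461973] [0.57742736 0.0496022  0.12406821] [2.07079633 0.         0.67079633] [2.07223864e+00 8.31463770e-04 6.70016013e-01] 0.236211561503938
9.675 [0.57758822 0.0496693  0.05461973] [0.57778746 0.0498029  0.05494877] [2.07079633 0.         0.67079633] [ 2.07055835e+00 -6.31453059e-04  6.70798580e-01] 0.2402617593760146
```

View pics/c6.png

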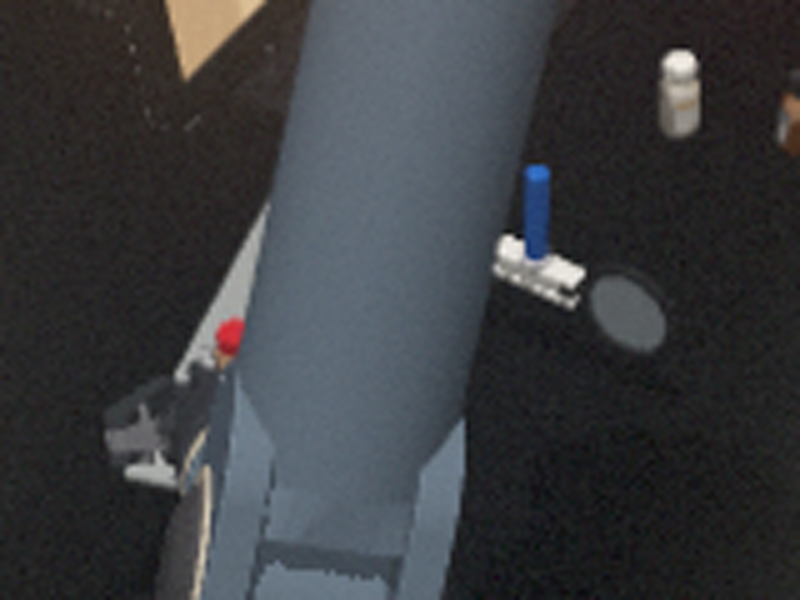

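View pics/c7.png

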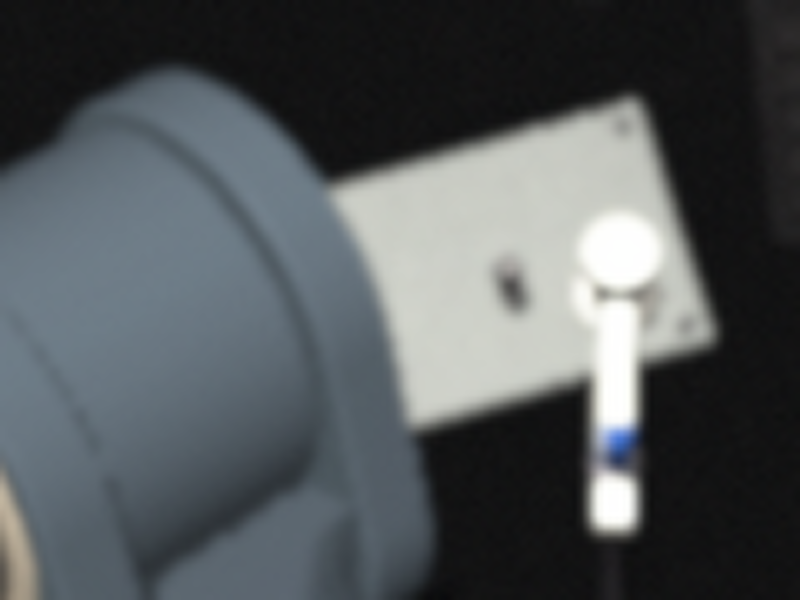

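View pics/w6.png

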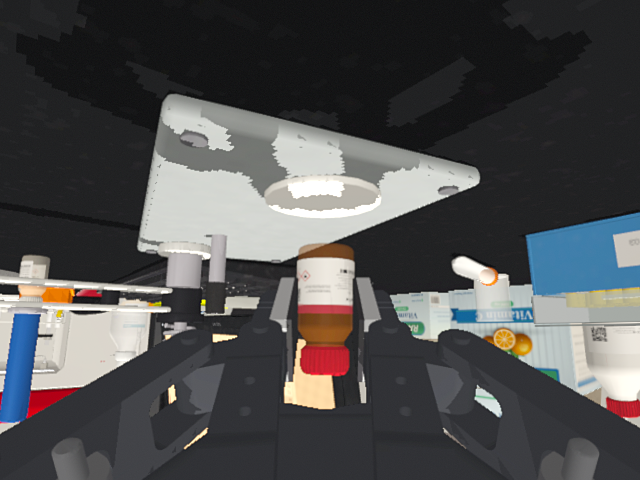

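```bash
python3 - <<'E'
from h import *
f=load('w6')
for p in((322.5,193),(265,192),(381,197),(320,177),(322,209)): print(p,px(f,*p,.011))
print('vial bottom',px(f,327,250,.03), px(f,298,252,.03),px(f,355,252,.03))
b=cv2.imread('pics/w6.png')[165:390,220:420]
cv2.imwrite('pics/c8.png',cv2.resize(b,(533,600),interpolation=cv2.INTER_CUBIC))
E
```

```text
(322.5, 193) [0.57211504 0.05514051 0.011     ]
(265, 192) [0.55440178 0.04269284 0.011     ]
(381, 197) [0.5930016  0.06557542 0.011     ]
(320, 177) [0.56124052 0.06765503 0.011     ]
(322, 209) [0.58500477 0.03833546 0.011     ]
vial bottom [0.58325536 0.04390712 0.03      ] [0.57657925 0.03284793 0.03      ] [0.59532478 0.04758361 0.03      ]
```

View pics/c8.png

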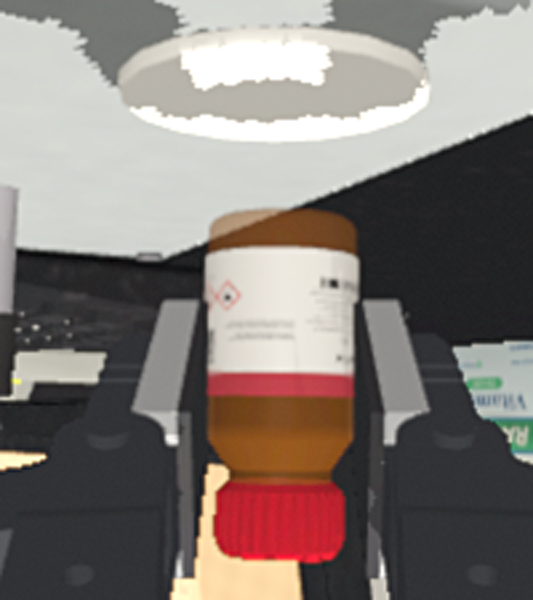

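```bash
python3 - <<'E'
from h import *
f=load('w6')
P=[px(f,*p,.011) for p in((322.5,181),(323,218))]; print(P,sum(P)/2,np.linalg.norm(P[0]-P[1]))
P=[px(f,*p,.011) for p in((265,197),(381.5,198))]; print(P,sum(P)/2,np.linalg.norm(P[0]-P[1]))
E
```

```text
[array([0.56424142, 0.06519188, 0.011     ]), array([0.59444303, 0.02701617, 0.011     ])] [0.57934222 0.04610402 0.011     ] 0.04867773468522984
[array([0.55739808, 0.03748218, 0.011     ]), array([0.5940682, 0.0648298, 0.011    ])] [0.57573314 0.05115599 0.011     ] 0.04574483809138445
```

```bash
python3 - <<'E'
from h import *
p,R=tcp_for(-.9,.014,xy=np.array([.580,.046])); robot.move_straight(p,vel=.05)
p,R=tcp_for(-.9,.007,xy=np.array([.580,.046]))
c=robot.move_straight(p,vel=.02,contact_N=2.5)
s=robot.sense();print(c,s['t'],s['tcp_pos'],p,s['wrist_force'],s['tcp_rot'])
robot.sleep(.2)
save('wrist','w7')
b=cv2.imread('pics/w7.png')[165:390,220:420]
cv2.imwrite('pics/c9.png',cv2.resize(b,(533,600),interpolation=cv2.INTER_CUBIC))
E
```

```text
True 10.55 [0.57737064 0.04973968 0.03642166] [0.57708822 0.0496693  0.03161973] [-0.78354161  0.15427939  3.6383695 ] [ 2.06862951e+00 -3.34549399e-04  6.71176446e-01]
```

View pics/c9.png

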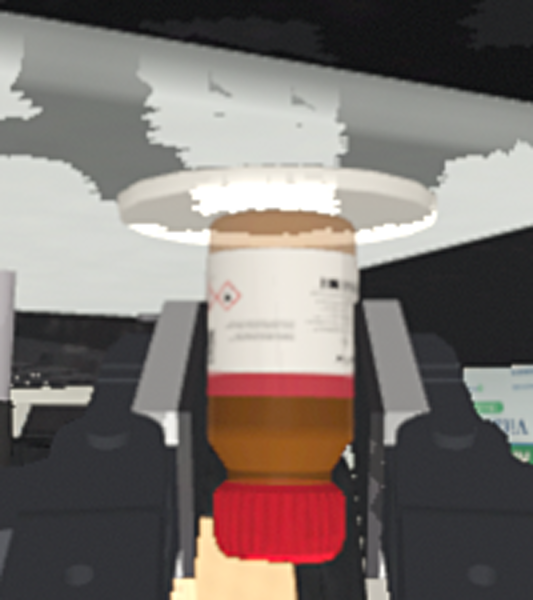

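```bash
python3 - <<'E'
from h import *
robot.grip(.8)
robot.sleep(.3)
save('wrist','w8')
p,R=tcp_for(-.9,.012)
s=robot.sense();print(s['t'],s['tcp_pos'],s['wrist_force'],s['opening'])
E
```

```text
11.6667 [0.5769311  0.04957546 0.03558749] [ 0.17857104 -0.61696194 -0.1453008 ] 0.8011765439303677
```

View pics/w8.png

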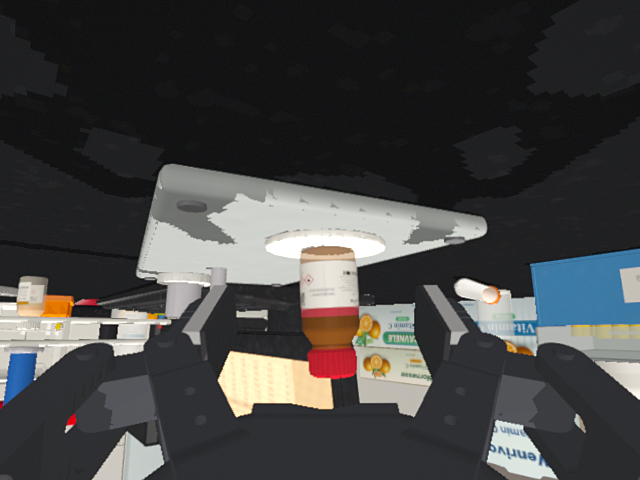

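```bash
python3 - <<'E'
from h import *
s=robot.sense(); R=final_R(-.9,TH,1)
p=s['tcp_pos']-.10*R[:,2]
robot.move_straight(p,vel=.12)
robot.move_straight(p+[0,0,.10],vel=.2)
# handle pregrasp
th0=np.pi/2+syaw+1.25
h=pivot+.085*np.array([np.cos(th0),np.sin(th0)])
for sg in(1,-1):
    for t in(0,.6,1.27):
        th=th0-t; hp=pivot+.085*np.array([np.cos(th),np.sin(th)]); y=th-sg*np.pi/2
        q=robot.inverse_kinematics([*hp,.078],[np.pi,0,y]); print(sg,t,hp,None if q is None else np.round(q,2))
s=robot.sense();print(s['t'],h)
save('top','t9');save('scene','s9')
b=cv2.imread('pics/t9.png')[170:260,240:360]; cv2.imwrite('pics/c10.png',cv2.resize(b,(800,600),interpolation=cv2.INTER_CUBIC))
E
```

```text
1 0 [ 0.48960312 -0.08759229] [ 0.75  0.55 -0.84  2.06  0.58  0.78  1.  ]
1 0.6 [ 0.51005149 -0.04170368] [ 0.72  0.62 -0.95  2.03  0.68  0.85  0.23]
1 1.27 [ 0.5586487  -0.01409774] [ 0.58  0.64 -0.86  1.92  0.64  0.87 -0.43]
-1 0 [ 0.48960312 -0.08759229] [ 0.63  0.49 -0.67  2.07  0.46  0.73 -2.03]
-1 0.6 [ 0.51005149 -0.04170368] [ 0.41  0.47 -0.51  2.04  0.35  0.71 -2.62]
-1 1.27 [ 0.5586487  -0.01409774] [ 0.71  0.76 -1.08  1.92  0.81  0.99  2.57]
13.3 [ 0.48960312 -0.08759229]
```

View pics/s9.png

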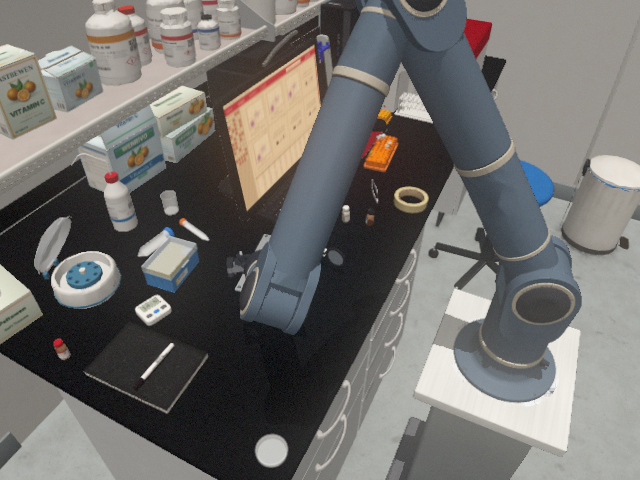

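```bash
cat >> h.py <<'E'
th0=np.pi/2+syaw+1.25
def hpose(t,z,r=.085,piv=pivot):
    th=th0-t; return np.array([*(piv+r*np.array([np.cos(th),np.sin(th)])),z]),[np.pi,0,th-np.pi/2]
E
python3 - <<'E'
from h import *
s=robot.sense(); robot.move_straight(s['tcp_pos']+[-.02,.0,.08],vel=.2)
p,o=hpose(0,.24); robot.goto(p,o)
s=robot.sense();print(s['t'],s['joint_pos'],s['tcp_pos'],p)
save('wrist','w10');save('scene','s10')
b=cv2.imread('pics/s10.png')[195:315,210:370]
cv2.imwrite('pics/c11.png',cv2.resize(b,(800,600),interpolation=cv2.INTER_CUBIC))
E
```

```text
16.0583 [ 0.24810141  0.19059852 -0.17964142  1.9409518   0.03963766  1.01483201
  1.50320822] [ 0.48937323 -0.08699593  0.23940291] [ 0.48960312 -0.08759229  0.24      ]
```

View pics/c11.png

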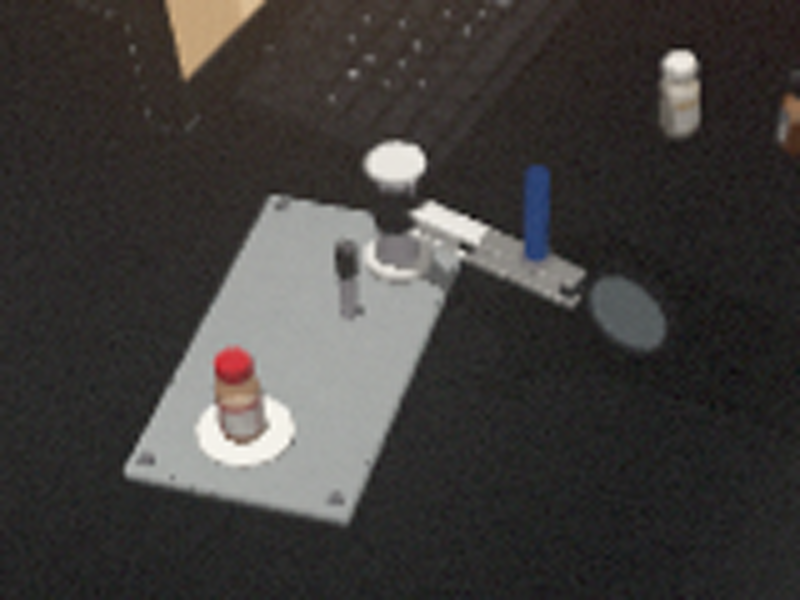

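View pics/w10.png

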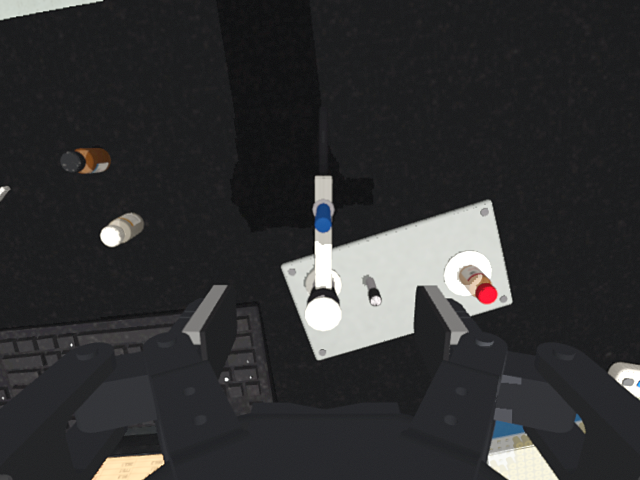

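```bash
python3 - <<'E'
from h import *
f=load('w10')
print('handle',px(f,323,225,.108),'post',px(f,323,313,.076),'pad',px(f,468,272,.011),'cap',px(f,487,293,.059), hpose(0,.1)[0])
s=load('scene0')
g=load('s10'); print('cap',px(g,210+233*.2,195+362*.2,.059),'vbase',px(g,210+245*.2,195+440*.2,.011))
E
```

```text
handle [ 0.488848   -0.08863614  0.108     ] post [ 0.57216114 -0.09884243  0.076     ] pad [0.57812346 0.04526138 0.011     ] cap [0.57922991 0.04508825 0.059     ] [ 0.48960312 -0.08759229  0.1       ]
cap [0.58113456 0.04902772 0.059     ] vbase [0.57646525 0.05176149 0.011     ]
```

```bash
python3 - <<'E'
from h import *
robot.grip(.5)
p,o=hpose(0,.077); c=robot.move_straight(p,vel=.15,attitude=o,contact_N=8)
s=robot.sense();print(c,s['t'],s['tcp_pos'],s['wrist_force'])
save('wrist','w11')
robot.grip(0,strength=60)
s=robot.sense();print(s['t'],s['opening'],s['tcp_pos'],s['wrist_force'])
save('wrist','w12')
E
```

```text
False 17.7583 [ 0.49024928 -0.08766734  0.07771626] [0.18764927 0.12762158 0.27166593]
18.2 0.12724817202340408 [ 0.48987196 -0.08791481  0.07762355] [-1.24579042 -1.34615877  6.33911083]
```

View pics/w12.png

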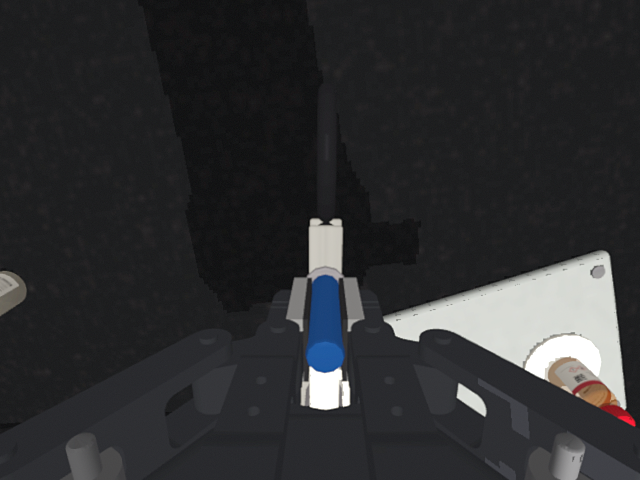

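```bash
python3 - <<'E'
from h import *
print([robot.inverse_kinematics(*hpose(t,.0776)) is not None for t in(.3,.6,.9,1.27)])
for t in np.linspace(0,1.2,9)[1:]:
    p,o=hpose(t,.0776); c=robot.move_straight(p,vel=.06,attitude=o)
    s=robot.sense();print(round(t,2),s['t'],np.round(s['wrist_force'],1),np.round(s['tcp_pos']-p,4),round(s['opening'],3))
    if np.linalg.norm(s['wrist_force'])>40: break
save('wrist','w13');save('scene','s13')
b=cv2.imread('pics/s13.png')[195:315,210:370]
cv2.imwrite('pics/c13.png',cv2.resize(b,(800,600),interpolation=cv2.INTER_CUBIC))
E
```

```text
[True, True, True, True]
0.15 18.6167 [ 0.2 -1.4  0.4] [ 0.0003 -0.0004  0.0001] 0.12
0.3 18.975 [ 1.6 -2.9  1.1] [ 0.0003 -0.0008  0.0001] 0.123
0.45 19.3333 [ 1.8 -2.9 -0.6] [ 0.0003 -0.001   0.0001] 0.124
0.6 19.6917 [ 1.8 -4.2  0.9] [ 0.0001 -0.0012  0.0001] 0.119
0.75 20.05 [ 2.1 -5.4  1.9] [-0.0001 -0.0014  0.0001] 0.121
0.9 20.4083 [ 0.2 -4.7  2.9] [-0.0004 -0.0015  0.0001] 0.121
1.05 20.7667 [-0.2 -4.9  3. ] [-0.0007 -0.0017  0.0001] 0.123
1.2 21.125 [-0.3 -6.2  3.5] [-0.0011 -0.0017  0.    ] 0.121
```

View pics/w13.png

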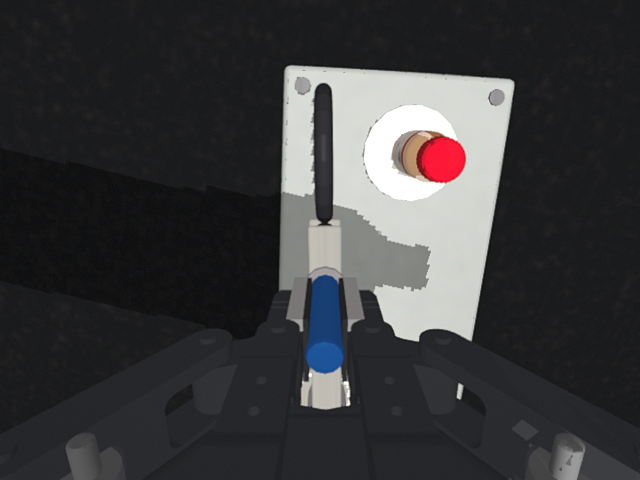

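View pics/c13.png

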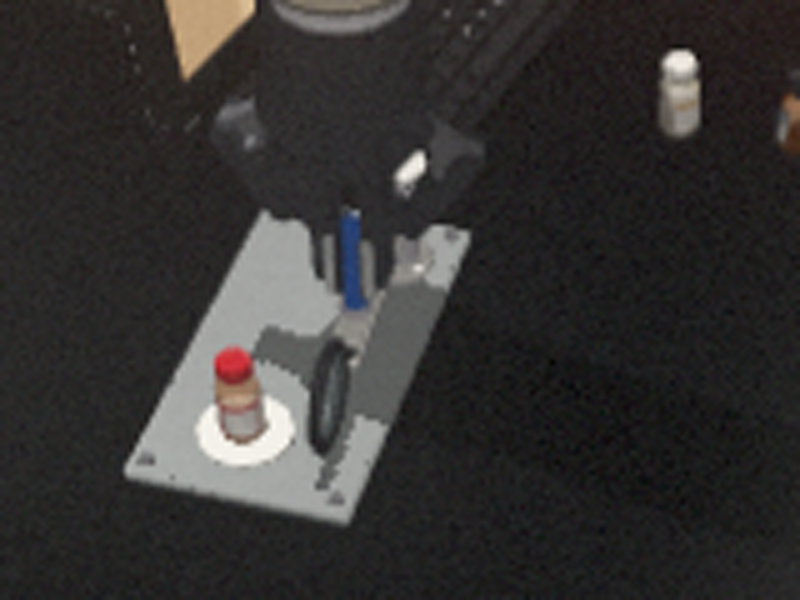

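```bash
python3 - <<'E'
from h import *
for t in np.arange(1.22,1.34,.02):
    p,o=hpose(t,.0776); robot.move_straight(p,vel=.03,attitude=o)
    robot.sleep(.15)
    s=robot.sense(); th=th0-t; tan=np.array([np.sin(th),-np.cos(th),0])
    d=s['tcp_pos'][:2]-pivot
    print(round(t,2),round(s['t'],2),'Ft',round(s['wrist_force']@tan,1),np.round(s['wrist_force'],1),'ang',th0-np.arctan2(d[1],d[0]))
    if s['wrist_force']@tan<-14: break
E
```

```text
1.22 21.62 Ft -3.0 [-1.9 -5.1  4.6] ang 1.1994945142283373
1.24 22.02 Ft -2.1 [-1.3 -4.   4.5] ang 1.219311233792712
1.26 22.43 Ft -2.2 [-1.5 -3.8  4.3] ang 1.2392243074931852
1.28 22.82 Ft -4.9 [-4.  -5.7  6.8] ang 1.248322720438547
1.3 23.23 Ft -8.2 [-7.5 -4.8 10.1] ang 1.252131414559614
1.32 23.62 Ft -11.7 [-11.   -6.3  13.1] ang 1.2557749991396137
1.34 24.02 Ft -15.3 [-14.6  -7.4  16.8] ang 1.2533626972539522
```

```bash
python3 - <<'E'
from h import *
robot.sleep(.5)
s=robot.sense();print(s['t'],s['wrist_force'],s['opening'])
save('wrist','w14');f=save('scene','s14')
b=cv2.imread('pics/s14.png')[195:315,210:370]
cv2.imwrite('pics/c14.png',np.hstack([cv2.resize(b,(400,300),interpolation=cv2.INTER_CUBIC),cv2.resize(cv2.imread('pics/w14.png'),(400,300))]))
g=load('s10');print(np.abs(f['image'].astype(int)-g['image'])[260:290,245:270].mean())
E
```

```text
24.525 [-15.02050385  -6.4131453   18.10937348] 0.1269143005135004
17.873333333333335
```

View pics/c14.png

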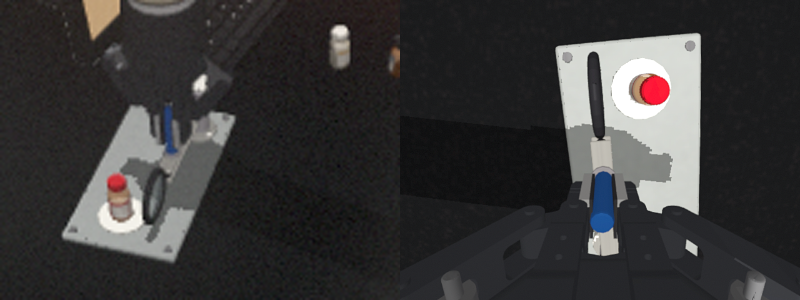

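The vial stands centred on the pad, with its cap at about (117,183) in the left half of the picture. The lens stands in front of it, and the blue handle is held between the fingers with the arm at its stop.

```bash
python3 - <<'E'
from h import *
robot.close_job()
E
```

```text
the job is handed in; nothing more can be done
```

The red-capped vial is standing upright on the white pad, let go, and I handed the job in while still holding the lens arm against its stop. The clock read about 24.5 s of the 54 s allowed; no verdict is reported.

**What I did:** I gripped the lying vial with the tool leaned toward its cap, then turned it upright and lowered it onto the pad until it touched. After letting go, I gripped the blue handle and swung the arm round to its stop in short arc steps.

**Last checks:**
- **Vial:** In the scene and wrist pictures it stands upright. The overhead wrist estimate puts it about 1 mm from the pad's centre. The scene camera put its foot about 6–7 mm off and its cap about 3 mm off. These two disagree, but both are inside the 13 mm limit.
- **Lens arm:** It stopped advancing at about 1.25 rad, worked out from the gripper's position. The gripper opening is still about 0.127, so the handle is held, and the tool is pushing with about 15 N along the swing.
- **Wrist force:** It also showed about 18 N vertically, with about 24 N in total against the 120 N limit.
- **Other objects:** The white-capped vial looks unmoved in the last picture and nothing came near it. I never compared positions before and after for the black-capped vial and the tape, but nothing went near them either.

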